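Third hand: press a batten against the sprung end plate for screwing

TASK

Pick up the light beech batten, lay it flat in the channel of the plywood assembly jig with its brass nut end towards the sprung wooden end plate, and push it lengthwise against the plate until the black pointer stands in the green part of the scale, never driving the plate to its end stop. Stay like that: your program finishes while the gripper still holds the batten and keeps that steady push, so that a colleague can drive the screw through the plate; only the batten, not the gripper, bears on the jig then. Leave the dark walnut batten, the tape roll and the pencil where they are.

Things in the scene. Friction and masses are not known exactly. Their poses are not given: they have to be found in the camera images.
- beech_batten: Light beech batten, a wooden block 110 long (own x) x 36 wide (y) x 40 high (z) mm, about 0.12 kg, lying flat on the table. Origin: centre of its underside. The end at +x, 55 mm from the origin, has a flush brass nut; a blue stripe, 12 mm wide, runs across the top near that end. Grasp it from above across the 36 mm.
- batten_nut (a point): Centre of the brass nut in the end face of the beech batten: 55 mm from the batten's origin along its +x, 20 mm above its underside.
- walnut_batten: Dark walnut batten of the same size and markings, a bystander: leave it where it is. Origin: centre of its underside. It and the beech batten may have changed places.
- jig: Fixed jig; plywood base 200 (own x, -90 to +110) x 84 x 18 mm; origin at table level, on the centre line. +x: pushing direction. Channel along x on the base (floor 18 mm above table): strips 8 mm high, inner faces at y = +-26, x -90 to +15. End plate face at x = +30 unpressed; posts 70 mm high at x 85 to 109. Scale on the -y side, 70 mm up: yellow, green, red towards +x, under a pointer.
- plate_face (a point): Centre of the end plate's front face (it looks to the jig's -x), where the nut shall meet it: on the jig's centre line, 38 mm above the table; moves with the plate; axes parallel to the jig's. The plate is brown wood, 78 mm wide, 12 mm thick, 19 to 69 mm above the table (pointer up to 73 mm).
- end_plate (a joint): Travel of the sprung wooden end plate along the jig's +x in m: 0 unpressed, 0.032 at its hard end stop. Springs push it back with about 2 N at 0 plus 0.5 N per mm. The pointer is in the green from 0.010 to 0.022 (about 7 to 13 N), yellow below, red above.
- tape_roll: Roll of red cloth tape, 91 mm across, 24 mm high, a bystander on the table; origin at the centre of its underside.
- pencil: Yellow pencil, 167 mm long, lying on the table, a bystander; origin at the centre of its underside.

How it is judged:
At the end, for the whole second after the job is handed in: Beech batten gripped (over 2 N), flat and straight in the channel (0.1, 0.14 rad), nut within 4 mm of the plate, 10 mm sideways, 5 mm in height; plate at rest, pressed in 10 to 22 mm (5 to 25 N on the jig); robot not touching the jig; bystanders within 20 mm. Still so through the last second (value of joint end_plate between 0.01 and 0.022 m and velocity of joint end_plate between -0.006 and 0.006 m/s and x of batten_nut in the frame of plate_face between -0.004 and 0.003 m and y of batten_nut in the frame of plate_face between -0.01 and 0.01 m and z of batten_nut in the frame of plate_face between -0.005 and 0.006 m and angle between the x axis of beech_batten and the x axis of jig, either way round below 0.14 rad and angle between beech_batten's own z axis and vertical below 0.1 rad and contact force between beech_batten and jig between 5 and 25 N and contact force between the fingers and beech_batten above 2 N and contact force between each of the arm, the fingers and jig below 1 N and distance of each of walnut_batten, tape_roll, pencil from where it was at the start of the episode below 0.02 m); the arm keeps its last pose, push and grip.
It fails at once if the end plate is driven to its end stop (beyond 29 mm) (value of joint end_plate above 0.029 m).
It fails at once if the walnut batten, the tape roll or the pencil is moved by more than 20 mm (distance of any of walnut_batten, tape_roll, pencil from where it was at the start of the episode above 0.02 m).
It also fails if it takes over 40 s, if anything falls off the work surface, if the arm or the gripper's body presses on something with over 40 N, if the wrist force passes 120 N, or if a joint passes its speed limit or range.

ROBOT

A 6-joint arm with a two-finger parallel gripper is mounted at the origin on the work surface; the furniture and walls round the work are solid. World frame = base frame: x ahead of the robot, y to its left, z up, the work surface at z = 0. Lengths are in m, angles in rad, forces in N, time in s.
With the tool pointing down it reaches from about 0.4 to 0.825 m from the base axis. Payload 7 kg.
Tool frame: the origin (TCP) lies midway between the tips of the shut fingers; the grasp point (between the pads) lies hold_point_z behind it (hold_point_z is the distance from the TCP to the grasp point, in m); z points along the fingers, y is the line along which they close (so a half turn about z gives the same grasp; the last joint's range is limited). The gripper opens to 88 mm and grips with 3 to 60 N. Pads are 19 mm wide; open, the fingers measure 130 mm over their backs; the gripper's body (78 mm by 193 mm) begins 47 mm behind the grasp point.
Start: joints at [1.512, 0.359, 0.012, 0, -1.224, -0.288], TCP at [0.229, 0.635, 0.227] pointing down, gripper open.
Joint ranges: [-3.07, 3.07], [-1.43, 2.12], [-1.02, 1.25], [-3.03, 1.67], [-3.05, -0], [-3.03, 3.03]. Speed limits (rad/s): [2.39, 2.39, 3.01, 3.14, 3.14, 3.14].

INTERFACE

Orientations are given as [roll, pitch, yaw] about the fixed x, y, z axes, in that order (R = Rz(yaw) Ry(pitch) Rx(roll)).
In Python, from station import * gives the robot as it stands.
- The arm moves only by the tool apply_moves, never from a script. Its argument "steps" is a list of rows, each an object with "translation": the shift along the world's x, y, z scaled (see below), a list of three; "rotation": the turn, a rotation vector about the world's x, y, z scaled (see below), a list of three. A call has exactly 10 rows; each row is the pose to reach, as a shift and turn from the pose commanded when the call began; what a row does not reach only later rows make up. The controller multiplies each number of a shift by 250 mm and each number of a turn by 30 degrees. A row lasts 1/12 s, in which the tool goes at most 41.7 mm and 7.16 degrees, less where a joint would pass 70% of its speed; a pose out of reach is approached as far as the arm can. A call with a number of a shift or a turn outside -1 to 1 is refused whole. A call with a gripper value outside its range is refused whole. "jaw" is the closure, from -1 (fully open) to 1 (shut), so that 0 is half open, set as the call begins (left out, the last holds). The fingers move at their own pace and stop on an object; "newtons" is the grip in N (left out, the last holds). Time passes only in rows, so rows that repeat a pose let the fingers close, or fill a call up. It gives the time, the measured TCP pose, the force, the opening and the grip force at its end, in the units of the state.
- get_state(): the state, without advancing time (a new reading comes with each control period).
- grab_frame(name): name is "scene" or "side" or "wrist"; returns the picture (384x512x3 uint8, blue, green, red); there is no depth.
- camera_model(name): a dict with "fx", "fy", "cx", "cy" (pixels), "xyz" and "rotation" of the camera in the world. Camera axes: x right, y down, z forward; pixel columns grow to the right and rows downward; lengths in m; the calibration is good to about 2 mm. The wrist camera is an equidistant fisheye: a pixel r from the principal point sees the ray r / f radians off the axis. A picture is of the moment at which its call begins: read the wrist's pose just before it. camera_model takes no time and is no camera call; for the wrist camera it gives the pose at the moment of the call.
- job_done(): hands the job in; it is judged then, once.
The state is a dict: "t": time; "q": joint angles; "qd": joint speeds; "joint_efforts": joint torques, N m; "eef_pos": TCP position; "ee_rot": TCP orientation; "force": force on the tool from outside, world axes, zero at the start; "moment": the same for the moment, N m; "width": finger opening in m; "gripper_force": force on a finger pad.
Only numpy, scipy, OpenCV 4.12 (cv2) and the standard library are available. Lean on these libraries where they do the work, as an engineer would, in place of code of your own. Each camera call takes 0.05 s, during which the arm holds its last target. There are 200 camera calls.

## Working session

There is one attempt and no reset: what is moved stays moved. The work goes in short steps, Python scripts to look and compute and a tool call to move; the robot and the scene stay as the last step left them, time stands still between calls to the robot, and variables do not carry over. Pictures are saved under pics/ and viewed, at most 10 in all, crops included, and the job is handed in when it is done.

Besides the shell and the picture viewer there is one more tool, called in YAML: its name, and indented under it one key for each argument. apply_moves: Moves the arm, as the interface text tells. Shifts and turns lie within -1 to 1; 1 stands for 250 mm of shift or 30 degrees of turn. Its arguments: {"type":"object","properties":{"steps":{"type":"array"},"jaw":{"type":"number"},"newtons":{"type":"number"}},"required":["steps"]}

```bash
mkdir -p pics; cat > h.py <<'E'
from station import *
import numpy as np, cv2
from scipy.spatial.transform import Rotation as R
def ray(name,u,v,cm=None):
    c=cm or camera_model(name)
    x=(u-c["cx"])/c["fx"]; y=(v-c["cy"])/c["fy"]
    if name=="wrist":
        r=np.hypot(x,y); k=np.sin(r)/r if r>1e-9 else 1
        d=np.array([x*k,y*k,np.cos(r)])
    else: d=np.array([x,y,1.])
    Rm=np.array(c["rotation"])
    if Rm.shape!=(3,3): Rm=R.from_euler('xyz',Rm).as_matrix()
    d=Rm@d
    return np.array(c["xyz"]),d/np.linalg.norm(d)
def plane(name,u,v,z,cm=None):
    o,d=ray(name,u,v,cm); return o+d*(z-o[2])/d[2]
def tri(rays):
    A=0;b=0
    for o,d in rays:
        P=np.eye(3)-np.outer(d,d); A=A+P; b=b+P@o
    p=np.linalg.solve(A,b); return p,[np.linalg.norm((np.eye(3)-np.outer(d,d))@(p-o)) for o,d in rays]
E
python3 - <<'E'
from h import *
s=get_state(); print({k:s[k] for k in("t","eef_pos","ee_rot","width","force")})
import station; print([n for n in dir(station) if not n.startswith('_')])
for n in("scene","side","wrist"):
    print(n,camera_model(n)); cv2.imwrite(f"pics/{n}0.png",grab_frame(n))
E
```

```text
{'t': 0.0, 'eef_pos': array([0.22927896, 0.63432606, 0.22556961]), 'ee_rot': array([ 3.13983986e+00, -1.35939270e-04, -3.46989168e-01]), 'width': 0.08769067832300499, 'force': array([ 0.11031272, -0.65336844, -0.53551426])}
['Unreachable', 'camera_model', 'get_state', 'grab_frame', 'hold_point_z', 'job_done']
scene {'fx': 384.29039919507017, 'fy': 384.29039919507017, 'cx': 254.56614605740765, 'cy': 190.69600166745465, 'xyz': array([-0.01586801, -0.46091493,  0.71746058]), 'rotation': array([-2.39953784,  0.01978264, -0.99567148])}
side {'fx': 401.8063651745059, 'fy': 401.8063651745059, 'cx': 260.3828278804336, 'cy': 190.65841352732406, 'xyz': array([ 0.19375945, -0.8295167 ,  0.73988759]), 'rotation': array([-2.31342437, -0.0038456 , -0.3848443 ])}
wrist {'fx': 297.3186396354542, 'fy': 297.3186396354542, 'cx': 255.88224426867646, 'cy': 195.82035336477892, 'xyz': array([0.29620372, 0.61135536, 0.38444604]), 'rotation': array([ 2.87887583e+00, -1.56920317e-03, -1.91787550e+00])}
```

View pics/scene0.png

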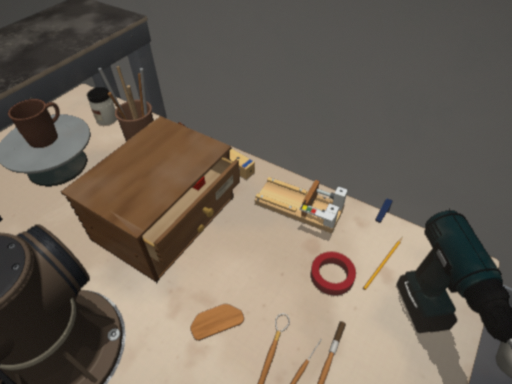

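View pics/side0.png

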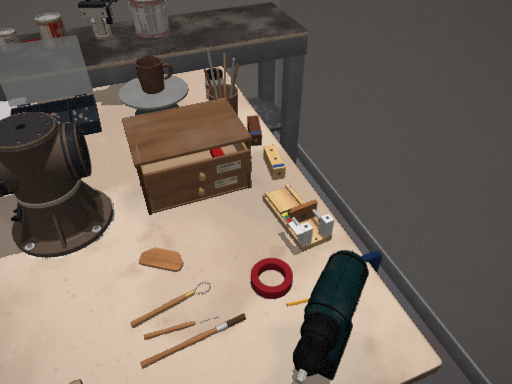

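Both fixed views show the jig and the beech batten (scene ~(243,163), side ~(273,160)). The walnut batten is behind it at side (254,130), next to the cabinet, and the tape roll is near the jig. I'll enlarge the relevant areas and check the wrist view.

```bash
python3 - <<'E'
from h import *
a=cv2.imread("pics/scene0.png")[140:240,220:355]; b=cv2.imread("pics/side0.png")[110:255,235:345]
r=lambda i,k:cv2.resize(i,None,fx=k,fy=k,interpolation=cv2.INTER_CUBIC)
a=r(a,3);b=r(b,3.6); H=max(a.shape[0],b.shape[0]); 
c=np.zeros((H,a.shape[1]+b.shape[1],3),np.uint8); c[:a.shape[0],:a.shape[1]]=a; c[:b.shape[0],a.shape[1]:]=b
print(c.shape); cv2.imwrite("pics/crop0.png",c)
for n,pts in(("scene",[(243,163),(258,197),(335,228),(333,272),(383,264)]),("side",[(273,160),(254,130),(267,195),(313,241),(272,278)])):
    for p in pts: print(n,p,plane(n,*p,0.02).round(3))
E
```

```text
(522, 801, 3)
scene (243, 163) [ 0.58  -0.022  0.02 ]
scene (258, 197) [ 0.5  -0.12  0.02]
scene (335, 228) [ 0.513 -0.317  0.02 ]
scene (333, 272) [ 0.408 -0.361  0.02 ]
scene (383, 264) [ 0.481 -0.441  0.02 ]
side (273, 160) [0.574 0.004 0.02 ]
side (254, 130) [0.579 0.167 0.02 ]
side (267, 195) [ 0.501 -0.126  0.02 ]
side (313, 241) [ 0.54 -0.31  0.02]
side (272, 278) [ 0.41  -0.369  0.02 ]
```

View pics/crop0.png

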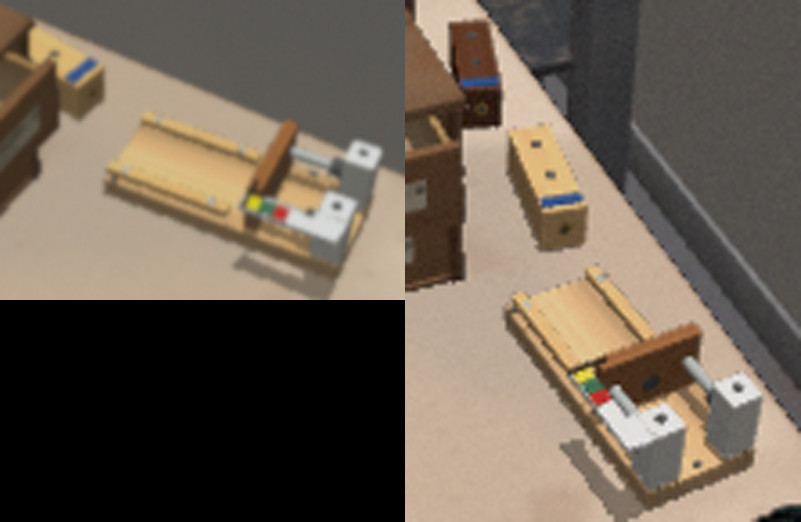

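View pics/wrist0.png

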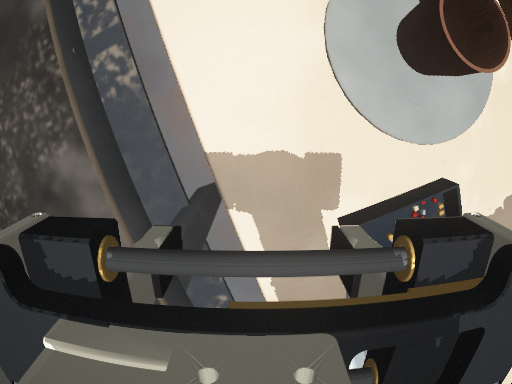

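The crop shows the beech batten with its blue stripe and nut end facing the jig, and the plate between two grey posts with the scale on the near side. The wrist view shows only the table, mug plate and shelf. Next I'll measure the corners of the batten, jig and cabinet across both views.

```bash
python3 - <<'E'
from h import *
sc=lambda x,y:ray("scene",220+(x+.5)/3-.5,140+(y+.5)/3-.5)
sd=lambda x,y:ray("side",235+(x-405+.5)/3.6-.5,110+(y+.5)/3.6-.5)
full=lambda n,u,v:ray(n,u,v)
P={"stripe_end_topL":(sc(77,95),sd(543,213)),"topR":(sc(103,69),sd(587,207)),"botL":(sc(82,117),sd(544,249)),"botR":(sc(103,97),sd(584,243)),
"jig floor back left(base)":(sc(106,180),sd(505,308)),"strip back right top":(sc(147,114),sd(595,268)),
"plate top -y":(sc(258,190),sd(603,364)),"plate top +y":(sc(293,123),sd(698,326)),
"post-y top front corner(outer)":(sc(335,215),sd(655,425)),"post+y hole":(sc(363,153),sd(738,388)),"post-y hole":(sc(337,206),sd(661,419)),
"cab top corner":(full("scene",230,148),full("side",251,135)),"cab top near":(full("scene",153,243),full("side",141,169)),"cab top":(full("scene",155,275),full("side",150,205)),
"drawer corner top":(full("scene",239,161),full("side",250,150)),
"cabtop far":(full("scene",180,121),full("side",234,103)),"cab top backL":(full("scene",66,191),full("side",123,124))}
for k,v in P.items():
    p,e=tri(v); print(k,p.round(4),np.round(e,4))
for (x,y) in((508,130),(552,124),(543,210),(586,205)):
    o,d=sd(x,y); print((o+d*(0.04-o[2])/d[2]).round(4))
E
```

```text
stripe_end_topL [ 0.5483 -0.0512  0.0346] [0.0022 0.0022]
topR [ 0.5854 -0.0533  0.0332] [0.0002 0.0002]
botL [ 0.5504 -0.0536  0.0031] [0.0008 0.0008]
botR [ 0.5855 -0.0523 -0.0029] [0.0009 0.0009]
jig floor back left(base) [ 0.4917 -0.1166  0.0155] [0.0008 0.0008]
strip back right top [ 0.567  -0.1092  0.023 ] [0.0003 0.0003]
plate top -y [ 0.5085 -0.2414  0.0661] [0.001 0.001]
plate top +y [ 0.5831 -0.2328  0.0667] [0.0005 0.0005]
post-y top front corner(outer) [ 0.5175 -0.3     0.0642] [0.0003 0.0003]
post+y hole [ 0.5805 -0.293   0.0675] [0.0006 0.0006]
post-y hole [ 0.5224 -0.2988  0.0676] [0.0005 0.0005]
cab top corner [ 0.4803 -0.063   0.1703] [0.0034 0.0034]
cab top near [ 0.2067 -0.0936  0.1698] [0.0032 0.0032]
cab top [ 0.2076 -0.056   0.0241] [0.0024 0.0024]
drawer corner top [ 0.4664 -0.0953  0.1545] [0.0002 0.0002]
cabtop far [0.488  0.0833 0.1789] [0.0029 0.0029]
cab top backL [0.2019 0.138  0.159 ] [0.0071 0.0071]
[0.5634 0.0536 0.04  ]
[0.6001 0.0479 0.04  ]
[ 0.5492 -0.0513  0.04  ]
[ 0.5821 -0.058   0.04  ]
```

```bash
python3 - <<'E'
from h import *
for k,a,b in(("brush1",(118,63),(207,50)),("brush2",(141,70),(229,57)),("brushL",(100,70),(212,52)),("cup rim",(134,115),(222,95)),("mug top",(35,103),(150,60)),("stand",(45,140),(154,93)),("post",(103,92),(214,72)),("tape",(333,272),(272,278))):
    p,e=tri((ray("scene",*a),ray("side",*b))); print(k,p.round(3),np.round(e,3))
print(hold_point_z, get_state()["t"])
for uv in((300,157),(300,170),(330,215),(360,270)): print(plane("side",*uv,0).round(3))
E
```

```text
brush1 [0.463 0.215 0.287] [0.007 0.007]
brush2 [0.525 0.221 0.247] [0.001 0.001]
brushL [0.518 0.375 0.202] [0.001 0.001]
cup rim [0.517 0.288 0.095] [0.001 0.001]
mug top [0.323 0.365 0.216] [0.004 0.004]
stand [0.323 0.418 0.081] [0.006 0.006]
post [0.532 0.419 0.113] [0.002 0.002]
tape [ 0.415 -0.36   0.007] [0.001 0.001]
0.0188 0.15
[0.665 0.011 0.   ]
[ 0.638 -0.044  0.   ]
[ 0.63  -0.235  0.   ]
[ 0.608 -0.411  0.   ]
```

apply_moves:
  steps:
    - {"translation": [0,0,0.16],"rotation": [0,0,0]}
    - {"translation": [0,0,0.32],"rotation": [0,0,0]}
    - {"translation": [0,0,0.48],"rotation": [0,0,0]}
    - {"translation": [0.01,-0.02,0.56],"rotation": [0,0,0]}
    - {"translation": [0.08,-0.14,0.56],"rotation": [0,0,-0.16]}
    - {"translation": [0.15,-0.27,0.56],"rotation": [0,0,-0.32]}
    - {"translation": [0.23,-0.4,0.56],"rotation": [0,0,-0.48]}
    - {"translation": [0.3,-0.53,0.56],"rotation": [0,0,-0.64]}
    - {"translation": [0.38,-0.66,0.56],"rotation": [0,0,-0.8]}
    - {"translation": [0.45,-0.79,0.56],"rotation": [0,0,-0.96]}
  jaw: -1

```text
t: 0.98
eef_pos: [0.3425, 0.4355, 0.3664]
ee_rot: [3.141, -0.0, -0.853]
force: [0.7, -0.2, -0.2]
width: 0.0873
gripper_force: 0.0
```

apply_moves:
  steps:
    - {"translation": [0.07,-0.12,0],"rotation": [0,0,-0.1]}
    - {"translation": [0.14,-0.24,0],"rotation": [0,0,-0.2]}
    - {"translation": [0.22,-0.37,0],"rotation": [0,0,-0.3]}
    - {"translation": [0.29,-0.5,0],"rotation": [0,0,-0.4]}
    - {"translation": [0.36,-0.62,0],"rotation": [0,0,-0.5]}
    - {"translation": [0.43,-0.74,0],"rotation": [0,0,-0.6]}
    - {"translation": [0.5,-0.86,0],"rotation": [0,0,-0.7]}
    - {"translation": [0.57,-0.98,0],"rotation": [0,0,-0.8]}
    - {"translation": [0.57,-0.98,0],"rotation": [0,0,-0.85]}
    - {"translation": [0.57,-0.98,0],"rotation": [0,0,-0.85]}

```text
t: 1.82
eef_pos: [0.485, 0.1906, 0.3663]
ee_rot: [3.141, -0.0, -1.299]
force: [-0.2, -0.6, -0.3]
width: 0.0877
gripper_force: 0.0
```

apply_moves:
  steps:
    - {"translation": [0.07,-0.12,0],"rotation": [0,0,-0.1]}
    - {"translation": [0.14,-0.24,0],"rotation": [0,0,-0.2]}
    - {"translation": [0.22,-0.37,0],"rotation": [0,0,-0.3]}
    - {"translation": [0.29,-0.5,0],"rotation": [0,0,-0.4]}
    - {"translation": [0.36,-0.62,0],"rotation": [0,0,-0.5]}
    - {"translation": [0.43,-0.72,-0.05],"rotation": [0,0,-0.6]}
    - {"translation": [0.44,-0.74,-0.15],"rotation": [0,0,-0.7]}
    - {"translation": [0.44,-0.74,-0.25],"rotation": [0,0,-0.8]}
    - {"translation": [0.44,-0.74,-0.25],"rotation": [0,0,-0.8]}
    - {"translation": [0.44,-0.74,-0.25],"rotation": [0,0,-0.8]}

```text
t: 2.65
eef_pos: [0.5938, 0.0077, 0.3032]
ee_rot: [3.139, -0.002, -1.71]
force: [0.7, 0.0, 2.1]
width: 0.0881
gripper_force: 0.0
```

```bash
python3 - <<'E'
from h import *
import pickle
c=camera_model("wrist"); s=get_state(); im=grab_frame("wrist"); cv2.imwrite("pics/wrist1.png",im); pickle.dump(c,open("w1.pkl","wb")); print(s["eef_pos"],s["ee_rot"],c["xyz"],c["rotation"])
E
```

```text
[0.59382809 0.00770786 0.3032395 ] [ 3.13895208e+00 -1.53156326e-03 -1.71031182e+00] [ 0.58548519 -0.06092704  0.46205256] [ 2.87951305e+00 -1.68599818e-03  3.00187009e+00]
```

View pics/wrist1.png

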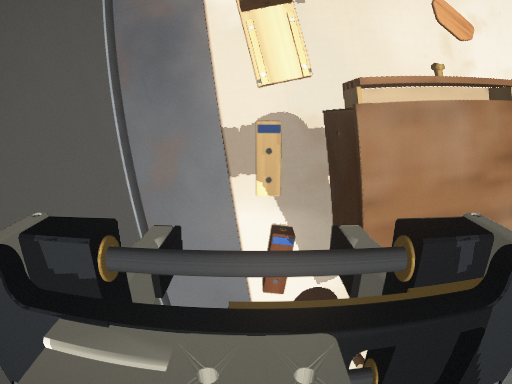

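The wrist view shows the beech batten at about (269,158), with the blue stripe at (269,128) facing the jig channel (275,45). The walnut batten is at (280,258) and the cabinet is to the right. I'll measure the batten from this view and combine it with the side view.

```bash
python3 - <<'E'
from h import *
import pickle
c=pickle.load(open("w1.pkl","rb")); im=cv2.imread("pics/wrist1.png"); hsv=cv2.cvtColor(im,cv2.COLOR_BGR2HSV)
m=((hsv[...,1]>80)|((hsv[...,0]>100)&(hsv[...,0]<130)&(hsv[...,1]>60))).astype(np.uint8); m[:112]=0;m[205:]=0;m[:,:245]=0;m[:,295:]=0
m=cv2.morphologyEx(m,cv2.MORPH_CLOSE,np.ones((7,7),np.uint8))
k=max(cv2.findContours(m,0,2)[0],key=cv2.contourArea); r=cv2.minAreaRect(k); b=cv2.boxPoints(r); print(r)
P=np.array([plane("wrist",*p,0.04,c) for p in b]); print(P.round(4)); print(np.linalg.norm(P-np.roll(P,1,0),axis=1).round(4),P.mean(0).round(4))
bl=((hsv[...,0]>100)&(hsv[...,0]<130)&(hsv[...,1]>100)).astype(np.uint8); bl[:112]=0;bl[145:]=0;bl[:,:245]=0;bl[:,295:]=0
M=cv2.moments(bl,True); sw=(M["m10"]/M["m00"],M["m01"]/M["m00"])
sd=cv2.imread("pics/side0.png"); h2=cv2.cvtColor(sd,cv2.COLOR_BGR2HSV)
b2=((h2[...,0]>100)&(h2[...,0]<130)&(h2[...,1]>100)).astype(np.uint8); b2[:155]=0;b2[175:]=0;b2[:,:265]=0;b2[:,295:]=0
M=cv2.moments(b2,True); ss=(M["m10"]/M["m00"],M["m01"]/M["m00"]); print(sw,ss,M["m00"])
print(tri((ray("wrist",*sw,c),ray("side",*ss))), plane("wrist",*sw,.04,c))
E
```

```text
((268.5, 157.5), (25.0, 75.0), 0.0)
[[ 0.6002  0.0501  0.04  ]
 [ 0.585  -0.0579  0.04  ]
 [ 0.5501 -0.0532  0.04  ]
 [ 0.5638  0.0552  0.04  ]]
[0.0368 0.109  0.0352 0.1093] [ 0.5748 -0.0014  0.04  ]
(268.5, 128.0) (278.15, 165.2) 20.0
(array([ 0.56863063, -0.0438872 ,  0.03829599]), [np.float64(0.0005301089700027124), np.float64(0.0005301089700025727)]) [ 0.56916541 -0.0442036   0.04      ]
```

```bash
python3 - <<'E'
from h import *
import pickle
c=pickle.load(open("w1.pkl","rb"))
for p,z in(((358,115),.17),((361,230),.17),((324,112),0),((331,215),0),((345,82),.15)): print(p,plane("wrist",*p,z,c).round(3))
E
```

```text
(358, 115) [ 0.482 -0.053  0.17 ]
(361, 230) [0.487 0.072 0.17 ]
(324, 112) [ 0.478 -0.057  0.   ]
(331, 215) [0.482 0.112 0.   ]
(345, 82) [ 0.485 -0.089  0.15 ]
```

apply_moves:
  steps:
    - {"translation": [0.005,-0.036,-0.1],"rotation": [0,0,0.01]}
    - {"translation": [0.005,-0.036,-0.22],"rotation": [0,0,0.01]}
    - {"translation": [0.005,-0.036,-0.34],"rotation": [0,0,0.01]}
    - {"translation": [0.005,-0.036,-0.46],"rotation": [0,0,0.01]}
    - {"translation": [0.005,-0.036,-0.58],"rotation": [0,0,0.01]}
    - {"translation": [0.005,-0.036,-0.68],"rotation": [0,0,0.01]}
    - {"translation": [0.005,-0.036,-0.78],"rotation": [0,0,0.01]}
    - {"translation": [0.005,-0.036,-0.84],"rotation": [0,0,0.01]}
    - {"translation": [0.005,-0.036,-0.88],"rotation": [0,0,0.01]}
    - {"translation": [0.005,-0.036,-0.88],"rotation": [0,0,0.01]}

```text
t: 3.53
eef_pos: [0.5958, -0.0009, 0.0836]
ee_rot: [3.141, -0.0, -1.706]
force: [-0.6, -0.1, 0.2]
width: 0.0878
gripper_force: 0.0
```

```bash
python3 - <<'E'
from h import *
s=get_state(); print(s["eef_pos"],s["ee_rot"],s["force"])
im=grab_frame("wrist"); cv2.imwrite("pics/wrist2.png",im)
E
```

```text
[ 0.5957817  -0.00088738  0.08360493] [ 3.14085785e+00 -3.65521568e-04 -1.70581022e+00] [-0.57126149 -0.07870522  0.17947664]
```

View pics/wrist2.png

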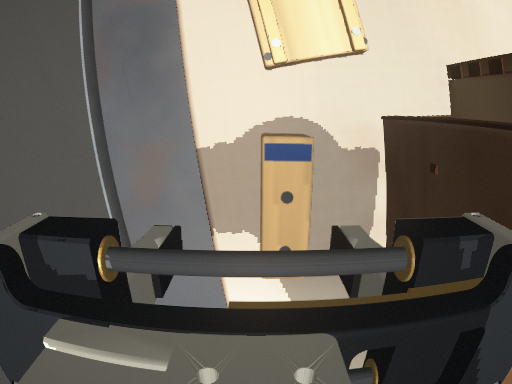

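The batten (columns 262–313) lies between the open fingers (180 and 333), offset towards the right finger as planned, and nothing is touching. I'll descend and close.

apply_moves:
  steps:
    - {"translation": [0,0,-0.05],"rotation": [0,0,0]}
    - {"translation": [0,0,-0.1],"rotation": [0,0,0]}
    - {"translation": [0,0,-0.15],"rotation": [0,0,0]}
    - {"translation": [0,0,-0.2],"rotation": [0,0,0]}
    - {"translation": [0,0,-0.24],"rotation": [0,0,0]}
    - {"translation": [0,0,-0.26],"rotation": [0,0,0]}
    - {"translation": [0,0,-0.272],"rotation": [0,0,0]}
    - {"translation": [0,0,-0.272],"rotation": [0,0,0]}
    - {"translation": [0,0,-0.272],"rotation": [0,0,0]}
    - {"translation": [0,0,-0.272],"rotation": [0,0,0]}

```text
t: 4.42
eef_pos: [0.5962, -0.0016, 0.0168]
ee_rot: [-3.141, 0.0, -1.708]
force: [-0.0, 0.1, 0.2]
width: 0.087
gripper_force: 0.0
```

apply_moves:
  steps:
    - {"translation": [0,0,0],"rotation": [0,0,0]}
    - {"translation": [0,0,0],"rotation": [0,0,0]}
    - {"translation": [0,0,0],"rotation": [0,0,0]}
    - {"translation": [0,0,0],"rotation": [0,0,0]}
    - {"translation": [0,0,0],"rotation": [0,0,0]}
    - {"translation": [0,0,0],"rotation": [0,0,0]}
    - {"translation": [0,0,0],"rotation": [0,0,0]}
    - {"translation": [0,0,0],"rotation": [0,0,0]}
    - {"translation": [0,0,0],"rotation": [0,0,0]}
    - {"translation": [0,0,0],"rotation": [0,0,0]}
  jaw: 1
  newtons: 40

```text
t: 5.25
eef_pos: [0.5957, -0.0017, 0.016]
ee_rot: [3.142, -0.0, -1.708]
force: [-1.4, 0.4, 1.6]
width: 0.0356
gripper_force: 40.0
```

apply_moves:
  steps:
    - {"translation": [0,0,0.05],"rotation": [0,0,0]}
    - {"translation": [0,0,0.15],"rotation": [0,0,0]}
    - {"translation": [0,0,0.27],"rotation": [0,0,0]}
    - {"translation": [0,0,0.4],"rotation": [0,0,0]}
    - {"translation": [0,0,0.52],"rotation": [0,0,0]}
    - {"translation": [0,0,0.6],"rotation": [0,0,0.1]}
    - {"translation": [-0.05,-0.1,0.64],"rotation": [0,0,0.2]}
    - {"translation": [-0.1,-0.2,0.64],"rotation": [0,0,0.3]}
    - {"translation": [-0.15,-0.3,0.64],"rotation": [0,0,0.4]}
    - {"translation": [-0.18,-0.36,0.64],"rotation": [0,0,0.45]}

```text
t: 6.08
eef_pos: [0.5496, -0.0932, 0.1763]
ee_rot: [-3.141, 0.0, -1.47]
force: [0.2, 0.0, -1.3]
width: 0.0358
gripper_force: 40.0
```

apply_moves:
  steps:
    - {"translation": [0,0,0],"rotation": [0,0,0]}
    - {"translation": [0,0,0],"rotation": [0,0,0]}
    - {"translation": [0,0,0],"rotation": [0,0,0]}
    - {"translation": [0,0,0],"rotation": [0,0,0]}
    - {"translation": [0,0,0],"rotation": [0,0,0]}
    - {"translation": [0,0,0],"rotation": [0,0,0]}
    - {"translation": [0,0,0],"rotation": [0,0,0]}
    - {"translation": [0,0,0],"rotation": [0,0,0]}
    - {"translation": [0,0,0],"rotation": [0,0,0]}
    - {"translation": [0,0,0],"rotation": [0,0,0]}

```text
t: 6.92
eef_pos: [0.5507, -0.0916, 0.176]
ee_rot: [3.142, -0.0, -1.472]
force: [-0.2, 0.4, -2.0]
width: 0.0358
gripper_force: 40.0
```

```bash
python3 - <<'E'
from h import *
import pickle
c=camera_model("wrist"); s=get_state(); im=grab_frame("wrist"); cv2.imwrite("pics/wrist3.png",im); pickle.dump(c,open("w3.pkl","wb")); print(s["eef_pos"],s["ee_rot"],s["force"],s["width"])
cv2.imwrite("pics/w3c.png",cv2.resize(im[0:290,130:450],None,fx=2,fy=2,interpolation=cv2.INTER_CUBIC))
E
```

```text
[ 0.55071844 -0.09162672  0.17601794] [ 3.14151584e+00 -2.03982946e-05 -1.47238446e+00] [-0.1751887   0.39007651 -2.03607378] 0.03582160336437217
```

View pics/w3c.png

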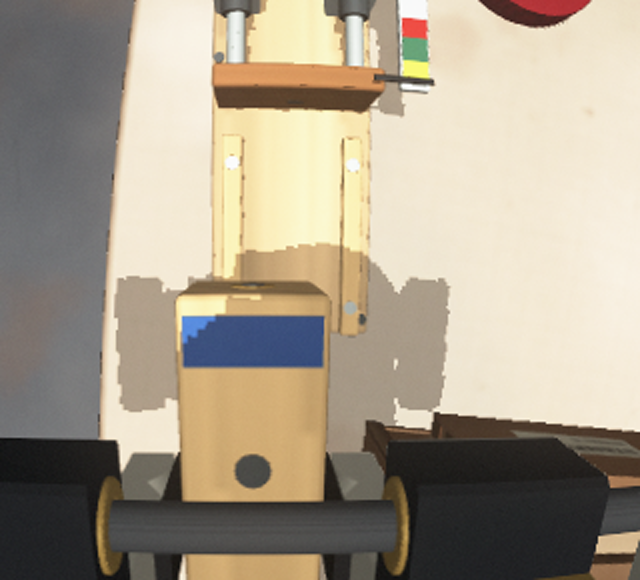

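The picture shows the batten held straight, with the blue stripe and nut end (252,286) towards the jig. The channel strips have inner edges at about x=242 and 343, the plate runs from (215,88) to (383,97), and the scale is at upper right with the pointer at the yellow end. I'll convert these to world coordinates and work out the shift.

```bash
python3 - <<'E'
from h import *
import pickle
c=pickle.load(open("w3.pkl","rb")); W=lambda x,y:(130+(x-.5)/2,(y-.5)/2)
a=lambda x,y,z:plane("wrist",*W(x,y),z,c)
L=[a(243,138,.026),a(240,275,.026)]; Rr=[a(344,140,.026),a(341,328,.026)]
print("strips",np.round(L+Rr,4))
for s in(L,Rr): d=s[0]-s[1]; print(np.degrees(np.arctan2(d[1],d[0])))
F=[a(215,87,.069),a(383,95,.069)]; print("plate front top",np.round(F,4)); d=F[1]-F[0]; print(np.degrees(np.arctan2(d[1],d[0])))
zt=.176-.016+.04
B=[a(181,300,zt),a(181,440,zt),a(327,300,zt),a(325,440,zt)]; print("batten",np.round(B,4))
for i in(0,2): d=B[i]-B[i+1]; print(np.degrees(np.arctan2(d[1],d[0])))
print("nut",a(252,287,zt-.02).round(4),"end top", a(252,295,zt).round(4))
# heights: wrist x side for plate top corners and strip ends
sd=lambda x,y:ray("side",235+(x-405+.5)/3.6-.5,110+(y+.5)/3.6-.5); w=lambda x,y:ray("wrist",*W(x,y),c)
print(tri((w(383,95),sd(600,366))),tri((w(367,333),sd(514,294))),tri((w(348,308),sd(527,302))))
E
```

```text
strips [[ 0.5685 -0.2112  0.026 ]
 [ 0.5631 -0.1397  0.026 ]
 [ 0.5169 -0.2162  0.026 ]
 [ 0.5074 -0.1175  0.026 ]]
-85.66219497119175
-84.54451779174482
plate front top [[ 0.5818 -0.2268  0.069 ]
 [ 0.507  -0.2324  0.069 ]]
-175.74365149059014
batten [[ 0.5734 -0.1447  0.2   ]
 [ 0.5711 -0.111   0.2   ]
 [ 0.5403 -0.148   0.2   ]
 [ 0.5364 -0.1144  0.2   ]]
-86.0089964847526
-83.4841218228008
nut [ 0.5574 -0.1474  0.18  ] end top [ 0.5574 -0.1473  0.2   ]
(array([ 0.50735433, -0.2356622 ,  0.06083826]), [np.float64(0.002219276378378933), np.float64(0.002219276378378747)]) (array([ 0.49555257, -0.11809029,  0.02935844]), [np.float64(0.0020705599042140778), np.float64(0.002070559904213975)]) (array([ 0.50444895, -0.12804279,  0.02569102]), [np.float64(0.0006611279989149688), np.float64(0.0006611279989149527)])
```

apply_moves:
  steps:
    - {"translation": [-0.018,-0.09,0],"rotation": [0,0,-0.01]}
    - {"translation": [-0.036,-0.18,0],"rotation": [0,0,-0.01]}
    - {"translation": [-0.054,-0.268,0],"rotation": [0,0,-0.01]}
    - {"translation": [-0.054,-0.268,-0.1],"rotation": [0,0,-0.01]}
    - {"translation": [-0.054,-0.268,-0.2],"rotation": [0,0,-0.01]}
    - {"translation": [-0.054,-0.268,-0.3],"rotation": [0,0,-0.01]}
    - {"translation": [-0.054,-0.268,-0.4],"rotation": [0,0,-0.01]}
    - {"translation": [-0.054,-0.268,-0.47],"rotation": [0,0,-0.01]}
    - {"translation": [-0.054,-0.268,-0.49],"rotation": [0,0,-0.01]}
    - {"translation": [-0.054,-0.268,-0.49],"rotation": [0,0,-0.01]}

```text
t: 7.8
eef_pos: [0.5363, -0.1588, 0.0523]
ee_rot: [3.139, 0.0, -1.478]
force: [1.2, -0.9, -0.6]
width: 0.0355
gripper_force: 40.0
```

```bash
python3 - <<'E'
from h import *
import pickle
c=camera_model("wrist"); s=get_state(); im=grab_frame("wrist"); pickle.dump(c,open("w4.pkl","wb")); cv2.imwrite("pics/wrist4.png",im); sd=grab_frame("side")
cv2.imwrite("pics/side4.png",sd)
print(s["eef_pos"],s["ee_rot"],s["force"],s["width"])
a=cv2.resize(im[60:260,180:380],None,fx=2.2,fy=2.2,interpolation=cv2.INTER_CUBIC)
b=cv2.resize(sd[150:260,245:345],None,fx=3.6,fy=3.6,interpolation=cv2.INTER_CUBIC)[:440]
a=cv2.copyMakeBorder(a,0,max(0,b.shape[0]-a.shape[0]),0,0,0); b=cv2.copyMakeBorder(b,0,a.shape[0]-b.shape[0],0,0,0); o=np.hstack([a,b]); print(o.shape); cv2.imwrite("pics/c4.png",o)
E
```

```text
[ 0.53628889 -0.15879788  0.05229539] [ 3.13864677e+00  1.09875134e-04 -1.47790643e+00] [ 1.17638537 -0.93153191 -0.59632242] 0.03551597880970354
(440, 800, 3)
```

View pics/c4.png

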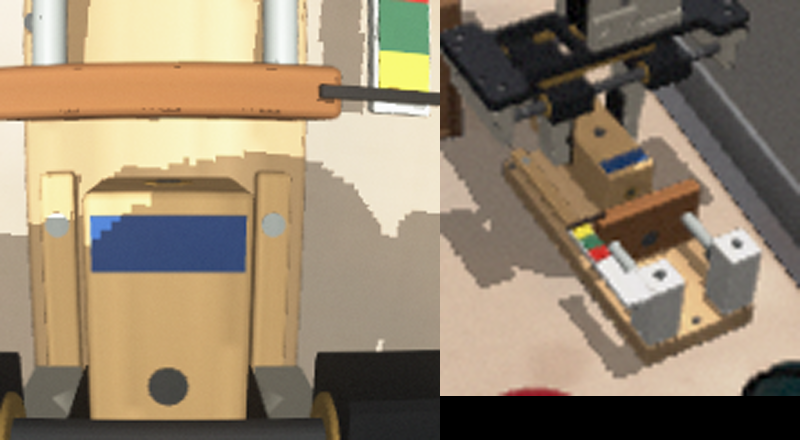

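The batten sits between the strips (batten at columns 90–247, inner strip faces at 78 and 255), roughly 16 mm short of the plate, with the pointer at the yellow start. I'll lower it slowly onto the floor.

apply_moves:
  steps:
    - {"translation": [0,0,-0.01],"rotation": [0,0,0]}
    - {"translation": [0,0,-0.02],"rotation": [0,0,0]}
    - {"translation": [0,0,-0.03],"rotation": [0,0,0]}
    - {"translation": [0,0,-0.04],"rotation": [0,0,0]}
    - {"translation": [0,0,-0.05],"rotation": [0,0,0]}
    - {"translation": [0,0,-0.055],"rotation": [0,0,0]}
    - {"translation": [0,0,-0.06],"rotation": [0,0,0]}
    - {"translation": [0,0,-0.065],"rotation": [0,0,0]}
    - {"translation": [0,0,-0.065],"rotation": [0,0,0]}
    - {"translation": [0,0,-0.065],"rotation": [0,0,0]}

```text
t: 8.73
eef_pos: [0.5372, -0.1587, 0.0372]
ee_rot: [3.141, 0.0, -1.478]
force: [-0.6, 0.1, -1.5]
width: 0.0359
gripper_force: 40.0
```

apply_moves:
  steps:
    - {"translation": [0,0,-0.002],"rotation": [0,0,0]}
    - {"translation": [0,0,-0.004],"rotation": [0,0,0]}
    - {"translation": [0,0,-0.006],"rotation": [0,0,0]}
    - {"translation": [0,0,-0.008],"rotation": [0,0,0]}
    - {"translation": [0,0,-0.01],"rotation": [0,0,0]}
    - {"translation": [0,0,-0.01],"rotation": [0,0,0]}
    - {"translation": [0,0,-0.01],"rotation": [0,0,0]}
    - {"translation": [0,0,-0.01],"rotation": [0,0,0]}
    - {"translation": [0,0,-0.01],"rotation": [0,0,0]}
    - {"translation": [0,0,-0.01],"rotation": [0,0,0]}

```text
t: 9.57
eef_pos: [0.5372, -0.1587, 0.0348]
ee_rot: [-3.142, -0.0, -1.478]
force: [0.5, 0.1, -0.6]
width: 0.0356
gripper_force: 40.0
```

apply_moves:
  steps:
    - {"translation": [0.001,-0.01,-0.002],"rotation": [0,0,0]}
    - {"translation": [0.002,-0.02,-0.002],"rotation": [0,0,0]}
    - {"translation": [0.003,-0.03,-0.002],"rotation": [0,0,0]}
    - {"translation": [0.004,-0.04,-0.002],"rotation": [0,0,0]}
    - {"translation": [0.005,-0.05,-0.002],"rotation": [0,0,0]}
    - {"translation": [0.005,-0.06,-0.002],"rotation": [0,0,0]}
    - {"translation": [0.006,-0.07,-0.002],"rotation": [0,0,0]}
    - {"translation": [0.007,-0.08,-0.002],"rotation": [0,0,0]}
    - {"translation": [0.008,-0.088,-0.002],"rotation": [0,0,0]}
    - {"translation": [0.008,-0.088,-0.002],"rotation": [0,0,0]}

```text
t: 10.4
eef_pos: [0.5391, -0.1807, 0.0343]
ee_rot: [3.141, 0.0, -1.478]
force: [-1.4, 5.0, 1.7]
width: 0.0359
gripper_force: 40.0
```

apply_moves:
  steps:
    - {"translation": [0.001,-0.006,0],"rotation": [0,0,0]}
    - {"translation": [0.001,-0.012,0],"rotation": [0,0,0]}
    - {"translation": [0.002,-0.018,0],"rotation": [0,0,0]}
    - {"translation": [0.002,-0.024,0],"rotation": [0,0,0]}
    - {"translation": [0.003,-0.03,0],"rotation": [0,0,0]}
    - {"translation": [0.003,-0.036,0],"rotation": [0,0,0]}
    - {"translation": [0.003,-0.04,0],"rotation": [0,0,0]}
    - {"translation": [0.003,-0.04,0],"rotation": [0,0,0]}
    - {"translation": [0.003,-0.04,0],"rotation": [0,0,0]}
    - {"translation": [0.003,-0.04,0],"rotation": [0,0,0]}

```text
t: 11.23
eef_pos: [0.5399, -0.1897, 0.0343]
ee_rot: [-3.141, 0.001, -1.478]
force: [-1.0, 9.3, 1.0]
width: 0.0357
gripper_force: 40.0
```

```bash
python3 - <<'E'
from h import *
s=get_state(); f=[s["force"]]; im=grab_frame("wrist"); 
for i in range(3): sd=grab_frame("side"); f.append(get_state()["force"])
cv2.imwrite("pics/side5.png",sd); cv2.imwrite("pics/wrist5.png",im)
print(s["eef_pos"],s["ee_rot"],np.mean(f,0),s["width"],s["t"])
a=cv2.resize(im[60:260,180:400],None,fx=2.1,fy=2.1,interpolation=cv2.INTER_CUBIC)
b=cv2.resize(sd[150:260,255:345],None,fx=3.6,fy=3.6,interpolation=cv2.INTER_CUBIC)
H=max(a.shape[0],b.shape[0]); o=np.hstack([cv2.copyMakeBorder(x,0,H-x.shape[0],0,0,0) for x in(a,b)]); print(o.shape); cv2.imwrite("pics/c5.png",o)
E
```

```text
[ 0.53992926 -0.18969733  0.03432327] [-3.14145703e+00  9.54980966e-04 -1.47764089e+00] [-1.60910761  9.66592496  1.779529  ] 0.03571846519679883 11.2333
(420, 786, 3)
```

View pics/c5.png

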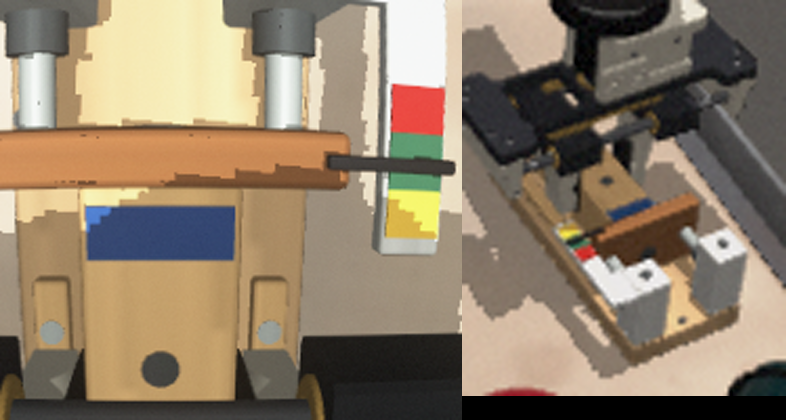

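The pointer stands in the middle of the green (390–440, 163). The batten is straight against the plate at about 9.7 N, and the fingers are clear of the strips. Handing in.

```bash
python3 -c "
from station import *
print(job_done())"
```

```text
the job is handed in; nothing more can be done
None
```

The job is handed in, though its judged result wasn't shown: the gripper still holds the beech batten flat in the channel, nut end pushed against the plate with about 9.7 N, and the last picture before handing in shows the pointer in the green.

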